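# Plug the open port of a basement discharge line and tug-test it

### The job

Close the open upright port of the white pipe assembly with the push-fit plug that has the flat wing grip: press it straight in until it snaps in fully home, pushing with less than 25 N. Then, still holding the wing, prove that it is caught: pull straight up with a smoothly rising force, no jerk, to about 15 N (never as much as 22 N), keep that pull for about half a second, and let go with the plug back down in the port, its flange on the rim. Leave the other plug and everything else where it is.

Things in the scene. Friction and masses are not known exactly. Their poses are not given: they have to be found in the camera images.
- plug: White plastic push-fit plug, 60 g, flat wing grip on top. Origin on its axis at the underside of its round flange (44 mm diameter, 5 mm thick); z up. Below it: shank 31 mm diameter to 4.5 mm down, groove 26 mm to 25 mm down, bead 32 mm to 30 mm down, then a nose tapering to 22 mm diameter at 44 mm down. Starts upright and loose in a rack hole, flange on the rack's top.
- plug_wing (a point): Middle of the plug's upright wing grip, 20 mm above the plug's origin. The wing is 36 mm long (along the plug's x), 12 mm thick (along y), 30 mm high above the flange; pinch it across y.
- round_plug: A second white plug, with a round knob 26 mm diameter and 20 mm high on the same 44 mm flange and a plain shank without a groove. Not to be used. Origin at the underside of the flange. It stands in the rack's other hole, 90 mm from the first; which hole holds which plug varies.
- rack: Fixed wooden block 80 (x) by 180 (y) by 55 mm high with two holes 37 mm wide, 46 mm deep, 45 mm either side of its centre along y. Origin at the centre of its underside.
- port_mouth (a point): Centre of the open mouth of the upright push-fit port, at its rim, 125 mm above the table while unloaded; z up. White round socket, bore 33.6 mm, outer diameter 53 mm, on the middle of a white pipe assembly (240 mm long along x, 110 mm wide) fixed to the table. Home: the plug's flange lies on the rim. A caught plug rises 1.5 to 14 mm off the rim when pulled.
- port_catch (a point): Point on the port's axis 14.5 mm below the rim. Two sprung catches lie near this level, somewhere between 9 and 18 mm below the rim (it differs each time and cannot be seen), so a caught plug has 1.5 to 10.5 mm of play before it takes a pull. They ride over the plug's nose and bead (up to about 18 N of push, over the last 30 mm) and drop into its groove shortly before it is home. A plug not snapped in slips out.
- port (a joint): Vertical give of the port on its stiff rubber mount, in m: 0 unloaded, positive when pulled up, negative when pushed down, 0.1 mm per N either way (12 N = 1.2 mm, 22 N = 2.2 mm), stops at 7 mm.
- jug: White closed jug, 104 mm diameter, 220 mm high, standing on the table; leave it alone. Origin at the centre of its underside.
- coupling: White plastic pipe coupling (ring) 60 mm diameter, 50 mm high; leave it alone. Origin at the centre of its underside.
- tape_roll: Black roll 80 mm diameter, 24 mm high, lying flat; leave it alone. Origin at the centre of its underside.
Things that resemble listed ones, but are neither listed nor needed, are in the scene too. Leave any yellow look-alike of the part that bears port_mouth alone. What is shaped like the plug but pink is not meant.

How it is judged:
By the outcome, as a careful person would: the job done as asked, in the order asked, and still so for the second after the job is handed in, with the robot touching nothing.
It also fails if it takes over 70 s, if anything falls off the work surface, if the arm or the gripper's body presses on something with over 40 N, if the wrist force passes 120 N, or if a joint passes its speed limit or range.

### The arm

A 7-joint arm with a two-finger parallel gripper is mounted at the origin on the work surface. World frame = base frame: x ahead of the robot, y to its left, z up, the work surface at z = 0. Lengths are in m, angles in degrees, forces in N, time in s.
With the tool pointing down it reaches from about 0.35 to 0.9 m from the base axis. Payload 19.9 kg.
Tool frame: the origin (TCP) lies between the finger pads; the fingertips stand 19 mm ahead of it and the grasp point (between the pads) is the TCP; z points along the fingers, y is the line along which they close (so a half turn about z gives the same grasp; the last joint's range is limited). The gripper opens to 94 mm and grips with 3 to 60 N. Pads are 16 mm wide; open, the fingers measure 119 mm over their backs; the gripper's body (75 mm by 177 mm) begins 78 mm behind the grasp point.
Start: joints at [-65.46, 23.915, -0.59, 92.452, 0.269, 63.638, -3.037], TCP at [0.283, 0.557, 0.224] pointing down, gripper open.
Joint ranges: [-161.28, 161.28], [-22.2, 115.67], [-73.04, 71.86], [3.21, 147.25], [-68.34, 248.33], [10.77, 114.83], [-161.83, 161.83]. Speed limits (degrees/s): [108.29, 108.29, 136.94, 136.94, 172.46, 172.46, 172.46].

### API

Orientations are given as a 3x3 rotation matrix whose columns are the frame's x, y, z axes.
In Python, from rig import ctrl, camera gives the robot as it stands.
- The arm moves only by the tool step_arm, never from a script. Its arguments are lists of equal length, an entry for each row: "travel": the shift along the tool's x, y, z in m, a list of three; "rotation": the turn, a rotation vector about the tool's x, y, z in rad, a list of three. In form: {"travel": [[x, y, z], ...], "rotation": [[wx, wy, wz], ...]}. A call has 1 to 8 rows; each row shifts and turns the commanded pose from where the row before left it, along the tool's axes as they then stand; what a row does not reach is not made up. A row lasts 1/12 s, in which the tool goes at most 41.7 mm and 7.16 degrees, less where a joint would pass 70% of its speed; a pose out of reach is approached as far as the arm can. A call with a gripper value outside its range is refused whole. "gripper" is the closure, from 0 (fully open) to 1 (shut), set as the call begins (left out, the last holds). The fingers move at their own pace and stop on an object; "squeeze" is the grip in N (left out, the last holds). Time passes only in rows, so rows that do not move let the fingers close. It gives the time, the measured TCP pose, the force, the opening and the grip force at its end, in the units of the state.
- ctrl.get_obs(): the state, without advancing time (a new reading comes with each control period).
- camera(name): name is "side" or "top"; returns a dict with "img" (384x512x3 uint8, red, green, blue), "intrinsics" (3x3 intrinsics, pixels), "dist_coeffs" ([k1, k2, p1, p2, k3] as OpenCV has them; the pictures are not rectified), "world_from_camera" (4x4, takes a point from camera to world coordinates). Camera axes: x right, y down, z forward; pixel columns grow to the right and rows downward; lengths in m; the calibration is good to about 2 mm. A picture is of the moment at which its call begins. There is no depth.
- ctrl.job_done(): hands the job in; it is judged then, once.
The state is a dict: "time": time; "joints": joint angles; "dq": joint speeds; "tau": joint torques, N m; "tool_pos": TCP position; "tool_rot": TCP orientation; "wrist_force": force on the tool from outside, world axes, zero at the start; "torque": the same for the moment, N m; "grip_width": finger opening in m; "grip_force": force on a finger pad.
Only numpy, scipy, OpenCV 4.12 (cv2) and the standard library are available. Lean on these libraries where they do the work, as an engineer would, in place of code of your own. Each camera call takes 0.05 s, during which the arm holds its last target. There are 200 camera calls.

## Working session

There is one attempt and no reset: what is moved stays moved. The work goes in short steps, Python scripts to look and compute and a tool call to move; the robot and the scene stay as the last step left them, time stands still between calls to the robot, and variables do not carry over. Pictures are saved under pics/ and viewed, at most 10 in all, crops included, and the job is handed in when it is done.

Besides the shell and the picture viewer there is one more tool, called after ">>>" as name(argument=value, ...) on one line, values as JSON. step_arm: Moves the arm, as the interface text tells. Its arguments: {"type":"object","properties":{"travel":{"type":"array"},"rotation":{"type":"array"},"gripper":{"type":"number"},"squeeze":{"type":"number"}},"required":["travel","rotation"]}

```bash
mkdir -p pics
python3 - <<'E'
from rig import ctrl,camera
import cv2,numpy as np
for n in("side","top"):
    c=camera(n); cv2.imwrite(f"pics/{n}0.png",c["img"][:,:,::-1]); np.savez(f"{n}0.npz",**c)
    print(n,c["intrinsics"].round(1).tolist(),np.round(c["dist_coeffs"],3),c["world_from_camera"].round(3).tolist())
o=ctrl.get_obs(); print({k:np.round(v,3).tolist() for k,v in o.items()})
E
```

```text
side [[421.3, 0.0, 255.5], [0.0, 421.3, 185.8], [0.0, 0.0, 1.0]] [0.001 0.    0.    0.    0.   ] [[-0.959, -0.162, 0.234, 0.259], [-0.285, 0.563, -0.776, 1.056], [-0.006, -0.811, -0.586, 0.9], [0.0, 0.0, 0.0, 1.0]]
top [[453.3, 0.0, 254.3], [0.0, 453.3, 191.4], [0.0, 0.0, 1.0]] [0.042 0.    0.    0.    0.   ] [[-0.02, -0.989, 0.149, 0.399], [-1.0, 0.021, 0.007, -0.019], [-0.01, -0.149, -0.989, 1.247], [0.0, 0.0, 0.0, 1.0]]
{'time': 0.1, 'joints': [-65.461, 23.944, -0.592, 92.481, 0.272, 63.639, -3.036], 'dq': [0.0, -0.033, -0.084, -0.104, -0.042, 0.03, -0.005], 'tau': [0.003, -85.259, 0.641, -42.669, -0.049, 0.016, 0.0], 'tool_pos': [0.283, 0.557, 0.224], 'tool_rot': [[-0.892, 0.453, -0.0], [0.453, 0.892, -0.001], [-0.0, -0.001, -1.0]], 'wrist_force': [-0.332, 0.407, 0.681], 'torque': [0.023, -0.042, 0.005], 'grip_force': 0.0, 'grip_width': 0.094}
```

View pics/side0.png

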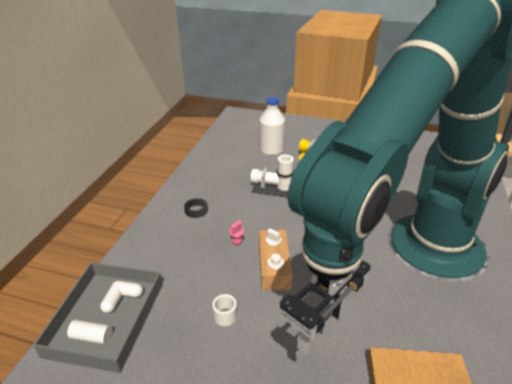

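View pics/top0.png

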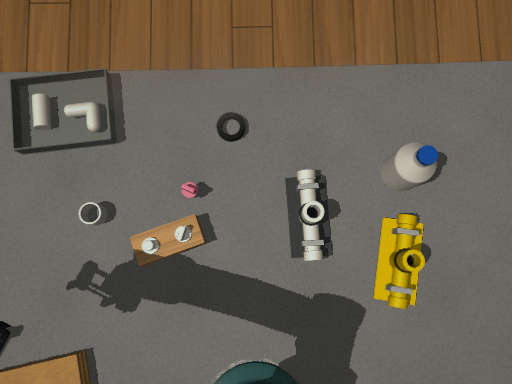

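The side view shows the wing plug at about (273,237), the round plug at (275,260) and the white port at (286,160). In the top view they are at (184,233), (150,245) and (312,212). Next I'll enlarge the crops to measure them.

Run:
```python
import cv2,numpy as np
s=cv2.imread("pics/side0.png");t=cv2.imread("pics/top0.png")
def cr(i,u,v,w,h): return cv2.resize(i[v:v+h,u:u+w],(400,300),interpolation=cv2.INTER_CUBIC)
a=np.hstack([cr(s,240,220,80,60),cr(s,245,140,80,60)])
b=np.hstack([cr(t,130,205,80,60),cr(t,272,182,80,60)])
cv2.imwrite("pics/crops.png",np.vstack([a,b]))
```

```text
(no output)
```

View pics/crops.png

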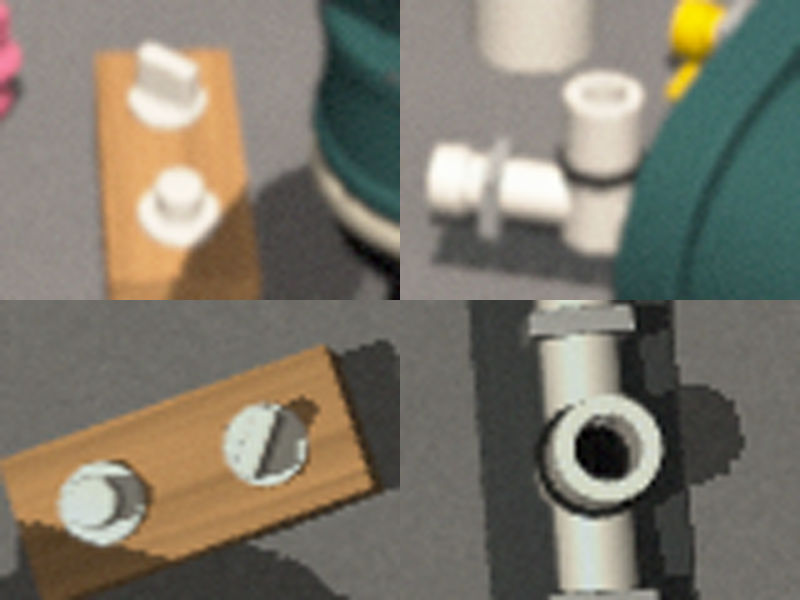

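The crops show that the wing flange is clean against the wood in both views, and the port rim is at side (285.6,159) and top (313.4,211.6). I'll measure these by mask and triangulate.

```bash
cat > h.py <<'E'
import cv2,numpy as np
def ray(c,p):
    q=cv2.undistortPoints(np.array([[p]],float),c["intrinsics"],c["dist_coeffs"])[0,0]
    T=c["world_from_camera"]; d=T[:3,:3]@np.r_[q,1]; return T[:3,3],d/np.linalg.norm(d)
def onz(c,p,z):
    o,d=ray(c,p); return o+d*(z-o[2])/d[2]
def tri(c1,p1,c2,p2):
    a,u=ray(c1,p1); b,v=ray(c2,p2)
    s=np.linalg.lstsq(np.c_[u,-v],b-a,rcond=None)[0]
    P,Q=a+s[0]*u,b+s[1]*v; return (P+Q)/2,np.linalg.norm(P-Q)
def proj(c,P):
    M=np.linalg.inv(c["world_from_camera"]); r=cv2.Rodrigues(M[:3,:3])[0]
    return cv2.projectPoints(np.array([P],float),r,M[:3,3],c["intrinsics"],c["dist_coeffs"])[0][0,0]
def mask(c,u,v,w,h,f,k=8):
    i=cv2.resize(c["img"][v:v+h,u:u+w],None,fx=k,fy=k,interpolation=cv2.INTER_CUBIC)
    m=f(cv2.cvtColor(i,cv2.COLOR_RGB2HSV).astype(int)).astype(np.uint8)
    return m,lambda p:(np.asarray(p)+.5)/k-.5+np.array([u,v])
E
python3 - <<'E'
from h import *
S=dict(np.load("side0.npz"));T=dict(np.load("top0.npz"))
low=lambda H:(H[...,1]<70)
for n,c,b in(("side",S,(264,226,20,24)),("top",T,(171,222,24,24))):
    m,g=mask(c,*b,low); cs=cv2.findContours(m,0,2)[0]
    k=max(cs,key=cv2.contourArea); e=cv2.minAreaRect(k); x,y,w,h=cv2.boundingRect(k)
    print(n,"bbox",g((x,y)).round(1),g((x+w,y+h)).round(1),"enc",g(cv2.minEnclosingCircle(k)[0]).round(2),cv2.minEnclosingCircle(k)[1]/8, len(cs))
def gc(p,o): return ((np.array(p)+.5)/5-.5+np.array(o))
print("flange side on .055",onz(S,gc((168,107),(240,220)),.055),"top on .06",onz(T,gc((266,145),(130,205)),.06))
print("tri flange top",tri(S,gc((168,101),(240,220)),T,gc((266,145),(130,205))))
for a in((142,46),(193,73)): print("wing end side",onz(S,gc(a,(240,220)),.09))
for a in((262,175),(285,112)): print("wing edge top",onz(T,gc(a,(130,205)),.09),onz(T,gc(a,(130,205)),.06))
for a in((0,160),(325,46),(378,188)): print("rack corner",onz(T,gc(a,(130,205)),.055))
ps,pt=gc((203,95),(245,140)),gc((207,148),(272,182))
print("port tri",tri(S,ps,T,pt),onz(S,ps,.125),onz(T,pt,.125))
E
```

```text
side bbox [263.6 225.6] [283.6 245.3] enc [273.5  232.98] 12.403343200683594 1
top bbox [174.1 225.2] [191.2 241.8] enc [182.6  233.48] 8.581199645996094 1
flange side on .055 [0.46918348 0.18376398 0.055     ] top on .06 [0.47018708 0.17884864 0.06      ]
tri flange top (array([0.47037067, 0.17956059, 0.05564935]), np.float64(0.00015768407949513883))
wing end side [0.4875964  0.17496368 0.09      ]
wing end side [0.45388388 0.18900531 0.09      ]
wing edge top [0.4532228  0.17579951 0.09      ] [0.45463361 0.18085172 0.06      ]
wing edge top [0.48497573 0.16423556 0.09      ] [0.48720955 0.16898805 0.06      ]
rack corner [0.46568778 0.3188052  0.055     ]
rack corner [0.52198743 0.14877158 0.055     ]
rack corner [0.44681647 0.1209668  0.055     ]
port tri (array([ 0.5156752 , -0.15552246,  0.1233529 ]), np.float64(0.0006647404013099263)) [ 0.51546568 -0.15294442  0.125     ] [ 0.5151744  -0.15537095  0.125     ]
```

Measured positions, each with a residual under 1 mm and heights that match the text:

| Thing | Position (m) |
|---|---|
| Plug axis | (0.470, 0.180), flange top at about 0.06 high |
| Wing x direction | about -21.5° |
| Port | (0.515, -0.155), rim 0.123 to 0.125 high |

I'll move above the plug now.

>>> step_arm(travel=[[-0.021, -0.0157, 0], [-0.021, -0.0157, 0], [-0.021, -0.0157, 0], [-0.021, -0.0157, 0], [-0.021, -0.0157, 0], [-0.021, -0.0157, 0], [-0.021, -0.0157, 0], [-0.021, -0.0157, 0]], rotation=[[0, 0, 0], [0, 0, 0], [0, 0, 0], [0, 0, 0], [0, 0, 0], [0, 0, 0], [0, 0, 0], [0, 0, 0]])

```text
time: 0.77
tool_pos: [0.3761, 0.3679, 0.2242]
tool_rot: [[-0.892, 0.453, -0.0], [0.453, 0.892, -0.0], [0.0, -0.0, -1.0]]
wrist_force: [-0.6, 0.1, 0.7]
grip_width: 0.094
grip_force: 0.0
```

>>> step_arm(travel=[[-0.021, -0.0157, 0], [-0.021, -0.0157, 0], [-0.021, -0.0157, 0], [-0.021, -0.0157, 0], [-0.021, -0.0157, 0], [-0.021, -0.0157, 0], [-0.021, -0.0157, 0], [-0.021, -0.0157, 0]], rotation=[[0, 0, 0], [0, 0, 0], [0, 0, 0], [0, 0, 0], [0, 0, 0], [0, 0, 0], [0, 0, 0], [0, 0, 0]])

```text
time: 1.43
tool_pos: [0.4691, 0.1799, 0.2244]
tool_rot: [[-0.892, 0.453, -0.0], [0.453, 0.892, -0.0], [0.0, -0.0, -1.0]]
wrist_force: [0.5, 1.3, -0.2]
grip_width: 0.0942
grip_force: 0.0
```

>>> step_arm(travel=[[0, 0, 0.02], [0, 0, 0.02], [0, 0, 0.02], [0, 0, 0.01], [0, 0, 0]], rotation=[[0, 0, -0.024], [0, 0, -0.024], [0, 0, -0.024], [0, 0, -0.024], [0, 0, 0]])

```text
time: 1.85
tool_pos: [0.4676, 0.1806, 0.1523]
tool_rot: [[-0.931, 0.364, -0.003], [0.364, 0.931, -0.002], [0.002, -0.003, -1.0]]
wrist_force: [0.7, -0.1, 0.3]
grip_width: 0.0942
grip_force: 0.0
```

Run:
```python
from rig import ctrl,camera
from h import *
o=ctrl.get_obs(); print({k:np.round(v,4).tolist() for k,v in o.items() if k in("time","tool_pos","tool_rot","wrist_force","joints")})
s=camera("side");t=camera("top")
r=lambda i:cv2.resize(i[:,:,::-1],(400,300),interpolation=cv2.INTER_CUBIC)
cv2.imwrite("pics/c1.png",np.hstack([r(s["img"][200:275,225:325]),r(t["img"][190:265,130:230])]))
```

```text
{'time': 1.85, 'joints': [-33.66, 16.6362, 10.5366, 113.9768, -3.8952, 49.9313, 47.6174], 'tool_pos': [0.4676, 0.1806, 0.1523], 'tool_rot': [[-0.9314, 0.364, -0.0033], [0.364, 0.9314, -0.0018], [0.0024, -0.0029, -1.0]], 'wrist_force': [0.6605, -0.1155, 0.2708]}
```

View pics/c1.png

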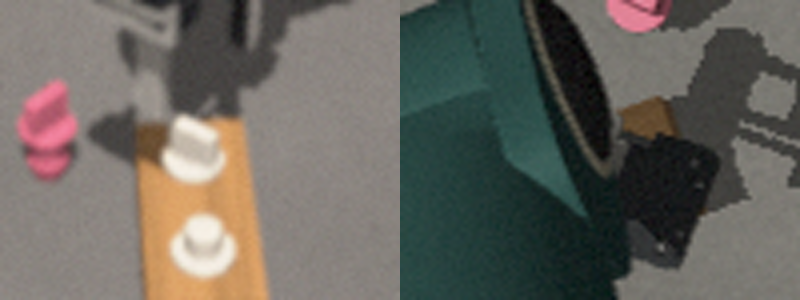

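The plug is clear below the gripper (side crop, plug at about (193,150)), with the round plug well away from the fingers. The top view is hidden by the arm. I'll descend and grasp.

>>> step_arm(travel=[[-0.0023, 0.0009, 0.012], [0, 0, 0.012], [0, 0, 0.012], [0, 0, 0.012], [0, 0, 0.012], [0, 0, 0.008], [0, 0, 0], [0, 0, 0]], rotation=[[0, 0, 0], [0, 0, 0], [0, 0, 0], [0, 0, 0], [0, 0, 0], [0, 0, 0], [0, 0, 0], [0, 0, 0]])

```text
time: 2.62
tool_pos: [0.4715, 0.1813, 0.087]
tool_rot: [[-0.931, 0.365, 0.0], [0.365, 0.931, -0.0], [-0.0, 0.0, -1.0]]
wrist_force: [0.4, 0.4, 0.1]
grip_width: 0.0941
grip_force: 0.0
```

>>> step_arm(travel=[[0, 0, 0], [0, 0, 0], [0, 0, 0], [0, 0, 0], [0, 0, 0], [0, 0, 0], [0, 0, 0], [0, 0, 0]], rotation=[[0, 0, 0], [0, 0, 0], [0, 0, 0], [0, 0, 0], [0, 0, 0], [0, 0, 0], [0, 0, 0], [0, 0, 0]], gripper=1, squeeze=15)

```text
time: 3.28
tool_pos: [0.4713, 0.1811, 0.0865]
tool_rot: [[-0.931, 0.365, -0.0], [0.365, 0.931, -0.0], [-0.0, -0.0, -1.0]]
wrist_force: [-0.6, 1.1, 0.0]
grip_width: 0.044
grip_force: 0.0
```

>>> step_arm(travel=[[0, 0, 0.002], [0, 0, 0.002], [0, 0, 0], [0, 0, 0], [0, 0, 0], [0, 0, 0], [0, 0, 0], [0, 0, 0]], rotation=[[0, 0, 0], [0, 0, 0], [0, 0, 0], [0, 0, 0], [0, 0, 0], [0, 0, 0], [0, 0, 0], [0, 0, 0]])

```text
time: 3.95
tool_pos: [0.4713, 0.1812, 0.0825]
tool_rot: [[-0.931, 0.365, -0.0], [0.365, 0.931, -0.0], [-0.0, -0.0, -1.0]]
wrist_force: [-0.1, -0.1, -1.1]
grip_width: 0.0117
grip_force: 15.0
```

>>> step_arm(travel=[[0, 0, 0], [0, 0, 0], [0, 0, 0]], rotation=[[0, 0, 0], [0, 0, 0], [0, 0, 0]], squeeze=55)

```text
time: 4.2
tool_pos: [0.4713, 0.1811, 0.0825]
tool_rot: [[-0.931, 0.365, 0.0], [0.365, 0.931, -0.0], [-0.0, -0.0, -1.0]]
wrist_force: [0.4, -0.7, -0.0]
grip_width: 0.0115
grip_force: 55.0
```

>>> step_arm(travel=[[0, 0, -0.012], [0, 0, -0.018], [0, 0, -0.018], [0, 0, -0.018], [0, 0, -0.018], [0, 0, -0.018], [0, 0, -0.018], [0, 0, -0.015]], rotation=[[0, 0, 0], [0, 0, 0], [0, 0, 0], [0, 0, 0], [0, 0, 0], [0, 0, 0], [0, 0, 0], [0, 0, 0]])

```text
time: 4.87
tool_pos: [0.4714, 0.1812, 0.2188]
tool_rot: [[-0.931, 0.365, 0.001], [0.365, 0.931, 0.0], [-0.001, 0.0, -1.0]]
wrist_force: [-0.5, 0.5, -0.1]
grip_width: 0.0119
grip_force: 55.0
```

>>> step_arm(travel=[[-0.00725, -0.01358, 0], [-0.01025, -0.01858, 0], [-0.01025, -0.01858, 0], [-0.01025, -0.01858, 0], [-0.01025, -0.01858, 0], [-0.01025, -0.01858, 0], [-0.01025, -0.01858, 0], [-0.01025, -0.01858, 0]], rotation=[[0, 0, 0], [0, 0, 0], [0, 0, 0], [0, 0, 0], [0, 0, 0], [0, 0, 0], [0, 0, 0], [0, 0, 0]])

```text
time: 5.53
tool_pos: [0.4923, 0.0176, 0.2175]
tool_rot: [[-0.931, 0.365, 0.0], [0.365, 0.931, -0.0], [-0.0, 0.0, -1.0]]
wrist_force: [0.7, 0.3, -1.2]
grip_width: 0.0114
grip_force: 55.0
```

>>> step_arm(travel=[[-0.01025, -0.01858, 0], [-0.01025, -0.01858, 0], [-0.01025, -0.01858, 0], [-0.01025, -0.01858, 0], [-0.01025, -0.01858, 0], [-0.01025, -0.01858, 0], [-0.01025, -0.01858, 0], [-0.0101, -0.0156, 0]], rotation=[[0, 0, 0], [0, 0, 0], [0, 0, 0], [0, 0, 0], [0, 0, 0], [0, 0, 0], [0, 0, 0], [0, 0, 0]])

```text
time: 6.2
tool_pos: [0.5152, -0.1483, 0.2175]
tool_rot: [[-0.931, 0.366, 0.0], [0.366, 0.931, -0.0], [-0.0, -0.0, -1.0]]
wrist_force: [0.4, 0.4, -0.8]
grip_width: 0.011
grip_force: 55.0
```

>>> step_arm(travel=[[0, 0, 0], [0, 0, 0], [0, 0, 0], [0, 0, 0], [0, 0, 0], [0, 0, 0]], rotation=[[0, 0, 0], [0, 0, 0], [0, 0, 0], [0, 0, 0], [0, 0, 0], [0, 0, 0]])

```text
time: 6.7
tool_pos: [0.5154, -0.1462, 0.2175]
tool_rot: [[-0.931, 0.364, 0.0], [0.364, 0.931, 0.0], [-0.0, 0.0, -1.0]]
wrist_force: [-0.3, 0.2, -0.2]
grip_width: 0.0116
grip_force: 55.0
```

Run:
```python
from rig import ctrl,camera
from h import *
o=ctrl.get_obs(); print({k:np.round(v,4).tolist() for k,v in o.items() if k in("time","tool_pos","tool_rot","wrist_force","joints")})
s=camera("side");t=camera("top");np.savez("side2.npz",**s);np.savez("top2.npz",**t)
r=lambda i:cv2.resize(i[:,:,::-1],(400,600),interpolation=cv2.INTER_CUBIC)
cv2.imwrite("pics/c2.png",np.hstack([r(s["img"][105:195,255:315]),r(t["img"][165:255,285:345])]))
```

```text
{'time': 6.7, 'joints': [-7.0744, 16.0095, 23.4219, 106.3138, -7.347, 59.14, 87.9523], 'tool_pos': [0.5154, -0.1462, 0.2175], 'tool_rot': [[-0.9313, 0.3643, 0.0001], [0.3643, 0.9313, 0.0001], [-0.0001, 0.0002, -1.0]], 'wrist_force': [-0.2555, 0.1751, -0.2351]}
```

View pics/c2.png

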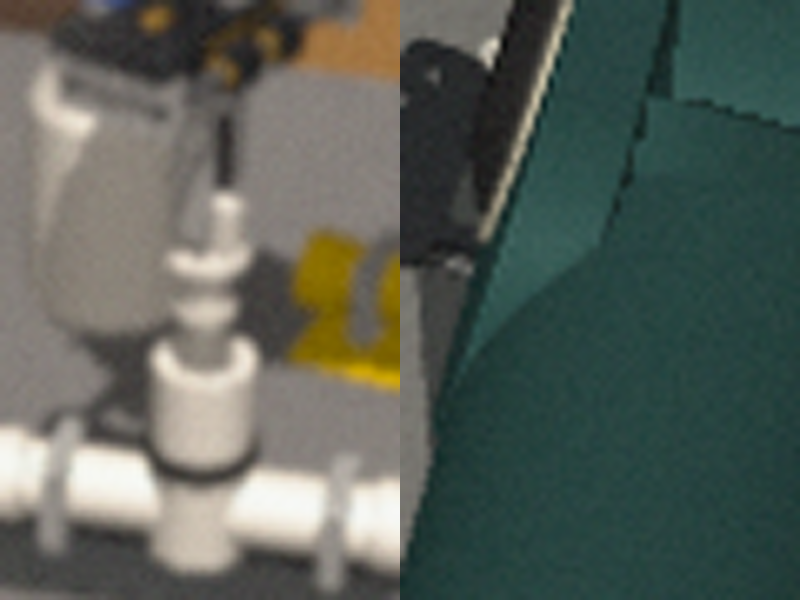

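The side crop shows the plug held upright at about (208,258), above the port rim at about (204,355). The top view is hidden by the arm. The arm stopped about 9 mm short in y, so I'll measure the plug-to-port offset in the side view.

Run:
```python
from h import *
S=dict(np.load("side2.npz"));S0=dict(np.load("side0.npz"))
tcp=np.array([.5154,-.1462,.2175])
def edges(c,v,u0,u1,k=10):
    g=cv2.GaussianBlur(cv2.cvtColor(c["img"],cv2.COLOR_RGB2GRAY).astype(np.float32),(0,0),.7)
    r=cv2.resize(g[v:v+1,u0:u1],None,fx=k,fy=1,interpolation=cv2.INTER_CUBIC)[0]
    d=np.diff(r); f=lambda i:(i+1)/k-.5+u0
    n=len(d)//2; return round(f(np.argmax(d[:n])),2),round(f(n+np.argmin(d[n:])),2)
print("expected plug axis px: flange mid, bead, nose",[proj(S,tcp-[0,0,h]).round(2).tolist() for h in(.025,.0275+.0275,.0275+.044)])
for v in(142,143,144,145,146): e=edges(S,v,272,302);print("flange",v,e,round(sum(e)/2,2),round(e[1]-e[0],2))
for v in(149,150,151): e=edges(S,v,276,298);print("bead",v,e,round(sum(e)/2,2))
P=np.array([.5155,-.1555,.125]);print("port axis px",[proj(S,P-[0,0,h]).round(2).tolist() for h in(0,.03)])
for v in(158,160,162,164,166,168): e=edges(S,v,272,301);print("port",v,e,round(sum(e)/2,2),round(e[1]-e[0],2))
# vertical profiles along axis columns
def col(c,u,v0,v1): return np.mean(c["img"][v0:v1,u-1:u+2],axis=(1,2)).round().astype(int).tolist()
print("plug col v138..",col(S,286,136,156)); print("S0 port col v148..",col(S0,285,148,176))
print(proj(S,tcp-[0,0,.0275]-0), "rim front", proj(S,P+[.0265*-.28,.0265*.96,0]),"rim back",proj(S,P-[.0265*-.28,.0265*.96,0]),"flange front bottom",proj(S,tcp-[0,0,.0275]+[-.006,.021,0]))
```

```text
expected plug axis px: flange mid, bead, nose [[285.47, 142.49], [285.15, 150.22], [284.98, 154.39]]
flange 142 (np.float64(286.0), np.float64(292.0)) 289.0 6.0
flange 143 (np.float64(280.0), np.float64(292.0)) 286.0 12.0
flange 144 (np.float64(280.0), np.float64(292.0)) 286.0 12.0
flange 145 (np.float64(281.0), np.float64(291.0)) 286.0 10.0
flange 146 (np.float64(281.0), np.float64(290.0)) 285.5 9.0
bead 149 (np.float64(283.0), np.float64(290.0)) 286.5
bead 150 (np.float64(282.0), np.float64(290.0)) 286.0
bead 151 (np.float64(281.0), np.float64(290.0)) 285.5
port axis px [[285.36, 158.22], [285.05, 165.51]]
port 158 (np.float64(277.0), np.float64(293.0)) 285.0 16.0
port 160 (np.float64(278.0), np.float64(293.0)) 285.5 15.0
port 162 (np.float64(278.0), np.float64(292.0)) 285.0 14.0
port 164 (np.float64(278.0), np.float64(292.0)) 285.0 14.0
port 166 (np.float64(278.0), np.float64(292.0)) 285.0 14.0
port 168 (np.float64(278.0), np.float64(292.0)) 285.0 14.0
plug col v138.. [157, 147, 145, 144, 146, 143, 157, 191, 216, 212, 180, 147, 136, 152, 181, 198, 193, 173, 149, 134]
S0 port col v148.. [139, 139, 139, 139, 140, 152, 194, 226, 226, 217, 210, 210, 220, 232, 234, 225, 215, 211, 211, 211, 212, 212, 212, 211, 212, 206, 174, 119]
[285.44636813 143.14524263] rim front [285.77053001 162.36935248] rim back [284.962529   154.18941982] flange front bottom [285.75904903 146.47619123]
```

The plug sits about 1.3 mm along +tool x in the hand, and both the side view and the rack measurement agree on that. I'll set the TCP target to (0.517, -0.1555), start the nose in and check.

>>> step_arm(travel=[[-0.0017, -0.0027, 0], [-0.0016, -0.0027, 0], [-0.0016, -0.0027, 0], [0, 0, 0], [0, 0, 0], [0, 0, 0]], rotation=[[0, 0, 0], [0, 0, 0], [0, 0, 0], [0, 0, 0], [0, 0, 0], [0, 0, 0]])

```text
time: 7.3
tool_pos: [0.5169, -0.1562, 0.2174]
tool_rot: [[-0.931, 0.365, -0.0], [0.365, 0.931, -0.0], [0.0, -0.0, -1.0]]
wrist_force: [-0.8, 0.1, -0.6]
grip_width: 0.0117
grip_force: 55.0
```

>>> step_arm(travel=[[0, 0, 0.004], [0, 0, 0.004], [0, 0, 0.004], [0, 0, 0.004], [0, 0, 0.004], [0, 0, 0.004], [0, 0, 0.002], [0, 0, 0]], rotation=[[0, 0, 0], [0, 0, 0], [0, 0, 0], [0, 0, 0], [0, 0, 0], [0, 0, 0], [0, 0, 0], [0, 0, 0]])

```text
time: 7.97
tool_pos: [0.5168, -0.1562, 0.191]
tool_rot: [[-0.931, 0.365, -0.001], [0.365, 0.931, -0.0], [0.001, -0.0, -1.0]]
wrist_force: [0.6, 0.0, -0.8]
grip_width: 0.0117
grip_force: 55.0
```

>>> step_arm(travel=[[0, 0, 0], [0, 0, 0], [0, 0, 0]], rotation=[[0, 0, 0], [0, 0, 0], [0, 0, 0]])

```text
time: 8.22
tool_pos: [0.5171, -0.1563, 0.1917]
tool_rot: [[-0.931, 0.365, 0.0], [0.365, 0.931, -0.0], [-0.0, -0.0, -1.0]]
wrist_force: [-0.1, -0.5, 0.2]
grip_width: 0.0115
grip_force: 55.0
```

Run:
```python
from rig import camera
from h import *
s=camera("side");np.savez("side3.npz",**s)
cv2.imwrite("pics/c3.png",cv2.resize(s["img"][125:185,260:310,::-1],(500,600),interpolation=cv2.INTER_CUBIC))
```

```text
(no output)
```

View pics/c3.png

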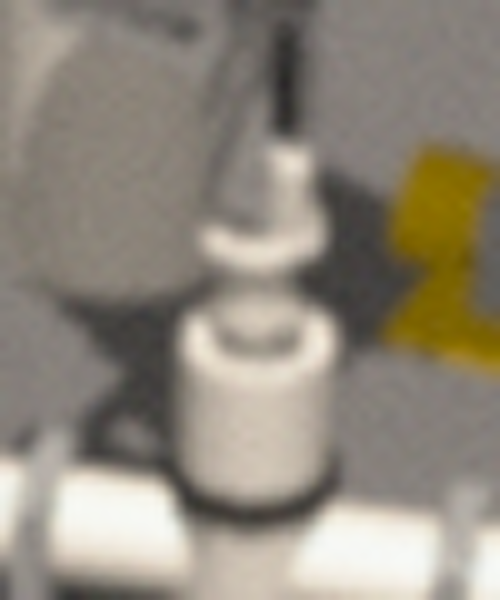

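The nose is inside the mouth, with the flange centred within about 0.5 mm of the port axis (crop: 262 minus 4 of perspective, against 256.5). I'll lower further in small steps and watch the force.

>>> step_arm(travel=[[0, 0, 0.0015], [0, 0, 0.0015], [0, 0, 0.0015], [0, 0, 0.0015], [0, 0, 0.001], [0, 0, 0.001], [0, 0, 0.001], [0, 0, 0]], rotation=[[0, 0, 0], [0, 0, 0], [0, 0, 0], [0, 0, 0], [0, 0, 0], [0, 0, 0], [0, 0, 0], [0, 0, 0]])

```text
time: 8.93
tool_pos: [0.5168, -0.1559, 0.1824]
tool_rot: [[-0.931, 0.365, -0.001], [0.365, 0.931, 0.0], [0.001, 0.0, -1.0]]
wrist_force: [-3.0, 4.0, 2.8]
grip_width: 0.0117
grip_force: 55.0
```

>>> step_arm(travel=[[0, 0, 0.001], [0, 0, 0.001], [0, 0, 0.001], [0, 0, 0]], rotation=[[0, 0, 0], [0, 0, 0], [0, 0, 0], [0, 0, 0]])

```text
time: 9.27
tool_pos: [0.5165, -0.1556, 0.179]
tool_rot: [[-0.931, 0.365, -0.001], [0.365, 0.931, 0.001], [0.002, 0.0, -1.0]]
wrist_force: [-1.6, 4.6, -1.9]
grip_width: 0.0111
grip_force: 55.0
```

The bead is inside the bore with light side contact. I'll ease the sideways command toward (-x, +y) and continue.

>>> step_arm(travel=[[0.0005, 0.0003, 0], [0.0006, 0.0004, 0], [0, 0, 0.001], [0, 0, 0.001], [0, 0, 0]], rotation=[[0, 0, 0], [0, 0, 0], [0, 0, 0], [0, 0, 0], [0, 0, 0]])

```text
time: 9.68
tool_pos: [0.5163, -0.1553, 0.1774]
tool_rot: [[-0.931, 0.365, 0.0], [0.365, 0.931, -0.0], [-0.0, -0.0, -1.0]]
wrist_force: [-1.8, 1.0, 0.1]
grip_width: 0.0114
grip_force: 55.0
```

>>> step_arm(travel=[[0, 0, 0.001], [0, 0, 0.001], [0, 0, 0.001], [0, 0, 0]], rotation=[[0, 0, 0], [0, 0, 0], [0, 0, 0], [0, 0, 0]])

```text
time: 10.02
tool_pos: [0.5162, -0.1552, 0.1743]
tool_rot: [[-0.931, 0.365, -0.0], [0.365, 0.931, -0.0], [-0.0, -0.0, -1.0]]
wrist_force: [-0.4, 0.1, -0.4]
grip_width: 0.0115
grip_force: 55.0
```

>>> step_arm(travel=[[0, 0, 0.001], [0, 0, 0.001], [0, 0, 0.001], [0, 0, 0.001], [0, 0, 0]], rotation=[[0, 0, 0], [0, 0, 0], [0, 0, 0], [0, 0, 0], [0, 0, 0]])

```text
time: 10.43
tool_pos: [0.5162, -0.1553, 0.1705]
tool_rot: [[-0.931, 0.365, 0.0], [0.365, 0.931, -0.0], [-0.0, -0.0, -1.0]]
wrist_force: [-2.1, -0.1, 3.7]
grip_width: 0.0116
grip_force: 55.0
```

>>> step_arm(travel=[[0, 0, 0.001], [0, 0, 0.001], [0, 0, 0.001], [0, 0, 0.001], [0, 0, 0]], rotation=[[0, 0, 0], [0, 0, 0], [0, 0, 0], [0, 0, 0], [0, 0, 0]])

```text
time: 10.85
tool_pos: [0.5165, -0.1552, 0.1667]
tool_rot: [[-0.931, 0.365, 0.001], [0.365, 0.931, -0.0], [-0.001, 0.0, -1.0]]
wrist_force: [-3.1, 0.8, 8.3]
grip_width: 0.0116
grip_force: 55.0
```

>>> step_arm(travel=[[0.0004, -0.0002, 0.001], [0, 0, 0.001], [0, 0, 0.001], [0, 0, 0]], rotation=[[0, 0, 0], [0, 0, 0], [0, 0, 0], [0, 0, 0]])

```text
time: 11.18
tool_pos: [0.5161, -0.1552, 0.1636]
tool_rot: [[-0.931, 0.365, 0.001], [0.365, 0.931, -0.0], [-0.001, 0.0, -1.0]]
wrist_force: [-0.2, -0.2, -3.7]
grip_width: 0.0118
grip_force: 55.0
```

>>> step_arm(travel=[[0, 0, 0.001], [0, 0, 0.001], [0, 0, 0]], rotation=[[0, 0, 0], [0, 0, 0], [0, 0, 0]])

```text
time: 11.43
tool_pos: [0.5159, -0.1553, 0.1614]
tool_rot: [[-0.931, 0.365, 0.0], [0.365, 0.931, -0.0], [-0.0, -0.0, -1.0]]
wrist_force: [-1.2, 0.2, 3.1]
grip_width: 0.012
grip_force: 55.0
```

The force peaked and then dropped at about 11 mm above home, which fits the bead passing the catches. I'll continue down to the flange.

>>> step_arm(travel=[[0, 0, 0.001], [0, 0, 0.001], [0, 0, 0.001], [0, 0, 0.001], [0, 0, 0]], rotation=[[0, 0, 0], [0, 0, 0], [0, 0, 0], [0, 0, 0], [0, 0, 0]])

```text
time: 11.85
tool_pos: [0.5157, -0.1552, 0.1573]
tool_rot: [[-0.931, 0.365, -0.0], [0.365, 0.931, -0.0], [0.0, -0.0, -1.0]]
wrist_force: [-0.0, -0.1, 3.9]
grip_width: 0.0113
grip_force: 55.0
```

>>> step_arm(travel=[[0, 0, 0.001], [0, 0, 0.001], [0, 0, 0.0005], [0, 0, 0.0005], [0, 0, 0]], rotation=[[0, 0, 0], [0, 0, 0], [0, 0, 0], [0, 0, 0], [0, 0, 0]])

```text
time: 12.27
tool_pos: [0.5155, -0.155, 0.1541]
tool_rot: [[-0.931, 0.365, -0.001], [0.365, 0.931, 0.0], [0.001, -0.0, -1.0]]
wrist_force: [0.2, -0.7, -0.2]
grip_width: 0.0118
grip_force: 55.0
```

>>> step_arm(travel=[[0, 0, 0.0005], [0, 0, 0.0005], [0, 0, 0.0003], [0, 0, 0]], rotation=[[0, 0, 0], [0, 0, 0], [0, 0, 0], [0, 0, 0]])

```text
time: 12.6
tool_pos: [0.5157, -0.1552, 0.1531]
tool_rot: [[-0.931, 0.365, -0.0], [0.365, 0.931, -0.0], [0.0, -0.0, -1.0]]
wrist_force: [0.4, 0.7, -0.3]
grip_width: 0.0117
grip_force: 55.0
```

>>> step_arm(travel=[[0, 0, 0.0003], [0, 0, 0.0003], [0, 0, 0]], rotation=[[0, 0, 0], [0, 0, 0], [0, 0, 0]])

```text
time: 12.85
tool_pos: [0.5157, -0.1551, 0.1525]
tool_rot: [[-0.931, 0.365, -0.0], [0.365, 0.931, -0.0], [0.0, -0.0, -1.0]]
wrist_force: [0.2, -0.4, -1.3]
grip_width: 0.0112
grip_force: 55.0
```

>>> step_arm(travel=[[0, 0, 0.0003], [0, 0, 0.0003], [0, 0, 0]], rotation=[[0, 0, 0], [0, 0, 0], [0, 0, 0]])

```text
time: 13.1
tool_pos: [0.5158, -0.1552, 0.1521]
tool_rot: [[-0.931, 0.365, 0.0], [0.365, 0.931, -0.0], [-0.0, -0.0, -1.0]]
wrist_force: [-0.7, 0.1, 2.2]
grip_width: 0.0117
grip_force: 55.0
```

>>> step_arm(travel=[[0, 0, 0.0003], [0, 0, 0.0003], [0, 0, 0]], rotation=[[0, 0, 0], [0, 0, 0], [0, 0, 0]])

```text
time: 13.35
tool_pos: [0.5158, -0.1552, 0.1516]
tool_rot: [[-0.931, 0.365, 0.0], [0.365, 0.931, -0.0], [-0.0, 0.0, -1.0]]
wrist_force: [-3.3, 0.3, 7.6]
grip_width: 0.0114
grip_force: 55.0
```

>>> step_arm(travel=[[0, 0, 0.0004], [0, 0, 0.0002], [0, 0, 0], [0, 0, 0]], rotation=[[0, 0, 0], [0, 0, 0], [0, 0, 0], [0, 0, 0]])

```text
time: 13.68
tool_pos: [0.5158, -0.1552, 0.1512]
tool_rot: [[-0.931, 0.365, 0.0], [0.365, 0.931, 0.0], [-0.0, 0.0, -1.0]]
wrist_force: [-4.5, 0.8, 10.3]
grip_width: 0.0116
grip_force: 55.0
```

The plug is home with about 10 N of push. Next I'll raise it gently through the catch's play until the pull starts.

>>> step_arm(travel=[[0, 0, -0.0003], [0, 0, -0.0003], [0, 0, -0.0003], [0, 0, -0.0003], [0, 0, -0.0003], [0, 0, -0.0003], [0, 0, -0.0003], [0, 0, -0.0003]], rotation=[[0, 0, 0], [0, 0, 0], [0, 0, 0], [0, 0, 0], [0, 0, 0], [0, 0, 0], [0, 0, 0], [0, 0, 0]])

```text
time: 14.35
tool_pos: [0.5157, -0.1552, 0.1531]
tool_rot: [[-0.931, 0.365, -0.0], [0.365, 0.931, -0.0], [0.0, -0.0, -1.0]]
wrist_force: [-0.2, 0.2, -0.6]
grip_width: 0.0112
grip_force: 55.0
```

>>> step_arm(travel=[[0, 0, -0.0003], [0, 0, -0.0003], [0, 0, -0.0003], [0, 0, -0.0003], [0, 0, -0.0003], [0, 0, -0.0003], [0, 0, -0.0003], [0, 0, -0.0003]], rotation=[[0, 0, 0], [0, 0, 0], [0, 0, 0], [0, 0, 0], [0, 0, 0], [0, 0, 0], [0, 0, 0], [0, 0, 0]])

```text
time: 15.02
tool_pos: [0.5157, -0.1552, 0.1555]
tool_rot: [[-0.931, 0.365, -0.0], [0.365, 0.931, -0.0], [0.0, -0.0, -1.0]]
wrist_force: [1.2, -1.3, -4.6]
grip_width: 0.0116
grip_force: 55.0
```

>>> step_arm(travel=[[0, 0, -0.0002], [0, 0, -0.0002], [0, 0, -0.0002], [0, 0, -0.0002]], rotation=[[0, 0, 0], [0, 0, 0], [0, 0, 0], [0, 0, 0]])

```text
time: 15.35
tool_pos: [0.5156, -0.1551, 0.1561]
tool_rot: [[-0.931, 0.365, -0.0], [0.365, 0.931, -0.0], [0.0, -0.0, -1.0]]
wrist_force: [2.8, -0.1, -9.9]
grip_width: 0.0118
grip_force: 55.0
```

>>> step_arm(travel=[[0, 0, -0.0002], [0, 0, -0.0002], [0, 0, -0.0001]], rotation=[[0, 0, 0], [0, 0, 0], [0, 0, 0]])

```text
time: 15.6
tool_pos: [0.5156, -0.1551, 0.1566]
tool_rot: [[-0.931, 0.365, -0.0], [0.365, 0.931, -0.0], [0.0, -0.0, -1.0]]
wrist_force: [2.1, -1.6, -14.2]
grip_width: 0.0113
grip_force: 55.0
```

>>> step_arm(travel=[[0, 0, -0.0001], [0, 0, 0], [0, 0, 0]], rotation=[[0, 0, 0], [0, 0, 0], [0, 0, 0]])

```text
time: 15.85
tool_pos: [0.5156, -0.1552, 0.1568]
tool_rot: [[-0.931, 0.365, -0.0], [0.365, 0.931, -0.0], [0.0, -0.0, -1.0]]
wrist_force: [2.6, -0.5, -14.7]
grip_width: 0.0118
grip_force: 55.0
```

>>> step_arm(travel=[[0, 0, 0], [0, 0, 0], [0, 0, 0], [0, 0, 0]], rotation=[[0, 0, 0], [0, 0, 0], [0, 0, 0], [0, 0, 0]])

```text
time: 16.18
tool_pos: [0.5156, -0.1552, 0.1569]
tool_rot: [[-0.931, 0.365, -0.0], [0.365, 0.931, -0.0], [0.0, -0.0, -1.0]]
wrist_force: [1.9, -0.4, -15.0]
grip_width: 0.0115
grip_force: 55.0
```

The pull held at about 15 N. I'll lower it back onto the rim.

>>> step_arm(travel=[[0, 0, 0], [0, 0, 0.0003], [0, 0, 0.0004], [0, 0, 0.0006], [0, 0, 0.0006], [0, 0, 0.0006], [0, 0, 0.0006], [0, 0, 0.0006]], rotation=[[0, 0, 0], [0, 0, 0], [0, 0, 0], [0, 0, 0], [0, 0, 0], [0, 0, 0], [0, 0, 0], [0, 0, 0]])

```text
time: 16.85
tool_pos: [0.5161, -0.1553, 0.1537]
tool_rot: [[-0.931, 0.365, 0.001], [0.365, 0.931, -0.0], [-0.001, 0.0, -1.0]]
wrist_force: [-1.6, 0.1, 0.9]
grip_width: 0.0118
grip_force: 55.0
```

>>> step_arm(travel=[[0, 0, 0.0005], [0, 0, 0.0005], [0, 0, 0.0004], [0, 0, 0.0003], [0, 0, 0.0002], [0, 0, 0], [0, 0, 0]], rotation=[[0, 0, 0], [0, 0, 0], [0, 0, 0], [0, 0, 0], [0, 0, 0], [0, 0, 0], [0, 0, 0]])

```text
time: 17.43
tool_pos: [0.516, -0.1553, 0.1517]
tool_rot: [[-0.931, 0.365, 0.001], [0.365, 0.931, -0.0], [-0.001, 0.0, -1.0]]
wrist_force: [0.0, 1.1, 5.6]
grip_width: 0.0117
grip_force: 55.0
```

>>> step_arm(travel=[[0, 0, -0.0002], [0, 0, -0.0002], [0, 0, 0], [0, 0, 0], [0, 0, 0], [0, 0, 0], [0, 0, 0], [0, 0, 0]], rotation=[[0, 0, 0], [0, 0, 0], [0, 0, 0], [0, 0, 0], [0, 0, 0], [0, 0, 0], [0, 0, 0], [0, 0, 0]], gripper=0.4)

```text
time: 18.1
tool_pos: [0.5158, -0.1552, 0.1518]
tool_rot: [[-0.931, 0.365, -0.0], [0.365, 0.931, -0.0], [-0.0, -0.0, -1.0]]
wrist_force: [-0.5, 0.3, 0.2]
grip_width: 0.0562
grip_force: 0.0
```

>>> step_arm(travel=[[0, 0, 0], [0, 0, -0.005], [0, 0, -0.01], [0, 0, -0.015], [0, 0, -0.02], [0, 0, -0.02], [0, 0, -0.02], [0, 0, -0.01]], rotation=[[0, 0, 0], [0, 0, 0], [0, 0, 0], [0, 0, 0], [0, 0, 0], [0, 0, 0], [0, 0, 0], [0, 0, 0]])

```text
time: 18.77
tool_pos: [0.5164, -0.1555, 0.2549]
tool_rot: [[-0.931, 0.365, 0.003], [0.365, 0.931, -0.001], [-0.003, 0.001, -1.0]]
wrist_force: [-0.2, 1.0, 0.8]
grip_width: 0.0559
grip_force: 0.0
```

Run:
```python
from rig import camera,ctrl
from h import *
s=camera("side");print(ctrl.get_obs()["wrist_force"])
cv2.imwrite("pics/c4.png",np.hstack([cv2.resize(s["img"][125:185,260:310,::-1],(400,480),interpolation=cv2.INTER_CUBIC),cv2.resize(s["img"][210:270,245:295,::-1],(400,480),interpolation=cv2.INTER_CUBIC)]))
```

```text
[1.19509344 0.45069768 1.96099341]
```

View pics/c4.png

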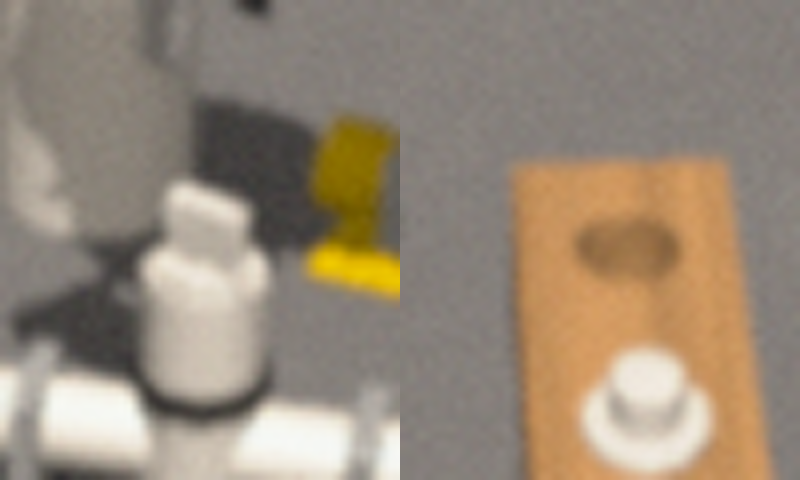

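The plug sits home with its flange on the rim (left crop, about (205,265)). The round plug is still in its hole (right crop, about (645,405)), and the gripper is clear. I'll hand the job in.

```bash
python3 -c "
from rig import ctrl
print(ctrl.job_done())"
```

```text
the job is handed in; nothing more can be done
None
```

The wing plug is snapped fully home (highest push reading about 10 N), held a pull of about 15 N for just over half a second, and was released with its flange on the rim; the job is handed in.

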